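Put a bolt back into the magazine under its flush deck hatch

ROBOT

A 6-joint arm with a two-finger parallel gripper is mounted at the origin on a cart in front of the work surface, level with it; the furniture and walls round the work are solid. World frame = base frame: x ahead of the robot, y to its left, z up, the work surface at z = 0. Lengths are in mm, angles in rad, forces in N, time in s.
With the tool pointing down it reaches from about 325 to 775 mm from the base axis. Payload 5.5 kg.
Tool frame: the origin (TCP) lies at the centre of the arm's flange, where the gripper is bolted on; the fingertips stand 173 mm ahead of it and the grasp point (between the pads) lies 155 mm ahead of it (arm.tcp_to_grasp is the z of the grasp point in the tool frame, in mm); z points along the fingers, y is the line along which they close (so a half turn about z gives the same grasp; the last joint's range is limited). The gripper opens to 85 mm and grips with 20 to 120 N. Pads are 22 mm wide; open, the fingers measure 114 mm over their backs; the gripper's body (76 mm by 85 mm) begins 54 mm behind the grasp point. The pads swing forward as they close: fully open they stand 13 mm farther back than shut.
Start: joints at [1.245, 0.091, 1.231, -0, 1.82, -0.057], TCP at [159.349, 578.468, 404.675] pointing down, gripper open.
Joint ranges: [-2.87, 2.87], [-0.86, 2.18], [0.17, 2.46], [-1.51, 4.65], [0.06, 2.69], [-2.65, 2.65]. Speed limits (rad/s): [2.57, 2.57, 3.01, 3.14, 3.14, 3.14].

INTERFACE

Orientations are given as a rotation vector (axis times angle).
In Python, from cell import arm gives the robot as it stands. The module is installed in compiled form; this text tells all that it offers.
- The arm moves only by the shell command python3 -m pendant 'ROWS'. ROWS is JSON, a list of rows, each a list of 7 numbers: the turn, a rotation vector about the tool's x, y, z in degrees, then the shift along the tool's x, y, z in cm, then the finger opening in cm, from 0 to 8.54. In form: [[wx, wy, wz, tx, ty, tz, jaw], ...]. A call has 1 to 20 rows; each row is the pose to reach, as a shift and turn from the pose commanded when the call began, along the tool's axes at that moment; what a row does not reach only later rows make up. A row lasts 1/10 s, in which the tool goes at most 50 mm and 8.59 degrees, less where a joint would pass 70% of its speed; a pose out of reach is approached as far as the arm can. A call with a gripper value outside its range is refused whole. The fingers move at their own pace and stop on an object; the grip force is fixed at half the most. Time passes only in rows, so rows that repeat a pose let the fingers close. It gives the time, the measured TCP pose, the force, the opening and the grip force at its end, in the units of the state.
- arm.get_obs(): the state, without advancing time (a new reading comes with each control period).
- arm.get_image(name): name is "scene" or "top" or "wrist"; returns a dict with "pixels" (384x512x3 uint8, red, green, blue), "depth" (384x512 float32, mm along the optical axis (not along the pixel's ray), 0 where there is no reading), "vfov" (degrees; the focal length in pixels is half the picture's height over the tangent of half this angle, whatever the lens; pixels are square), "cx", "cy" (the principal point, pixels), "camera_from_world" (4x4, takes a point from world to camera coordinates). Camera axes: x right, y up, looking along -z (the intrinsics and any distortion apply to the point x, -y, -z); pixel columns grow to the right and rows downward; lengths in mm; the calibration is good to about 2 mm. The wrist camera is an equidistant fisheye: a pixel r from the principal point sees the ray r / f radians off the axis. A picture is of the moment at which its call begins.
- arm.job_done(): hands the job in; it is judged then, once.
Trained networks look in the newest picture that a camera, given by its name, has taken for a name from the list of things; names that differ only in an ending like _2 or _b are one class to them, and where a whole thing is asked for, a point or a joint stands for the part that bears it (a point fixed in the world has none). Each returns a list of dicts, best first, with "p" (0 to 1); they miss things now and then, are a little off and sometimes report something else, mostly with a low value. They report only what shows in the picture. A call takes as long as a camera call. They do not tell look-alikes from the thing itself.
- arm.search_frame(label, camera): "point" ([column, row] as shares, 0 to 1, of the picture: columns of its width, rows of its height, amid what is visible of it).
- arm.tip_of(label, camera): "point" ([column, row] as shares, 0 to 1, of the picture: columns of its width, rows of its height: a listed point, or the origin of a listed thing).
The state is a dict: "time_s": time; "qpos": joint angles; "dq": joint speeds; "effort": joint torques, N m; "tcp_pos": TCP position; "orientation": TCP orientation; "force": force on the tool from outside, world axes, zero at the start; "torque": the same for the moment, N m; "gripper_width": finger opening in mm; "grasp_force": force on a finger pad.
Only numpy, scipy, OpenCV 4.12 (cv2) and the standard library are available. Lean on these libraries where they do the work, as an engineer would, in place of code of your own. Each camera call takes 0.05 s, during which the arm holds its last target. There are 200 camera calls.

TASK

Return the loose hex bolt to the bolt magazine: flip up the ring pull that lies in its recess in the deck hatch, lift the hatch by it until it stands fully open, and lay the bolt across the chute with its head in the groove on the left, the same way round as the two bolts already inside, so that it rolls down to them. Then close the hatch without slamming it, until it is flush again, and fold the ring flat into its recess. Leave the o-ring on the deck, the oil bottle, the cap nut and the seal ring where they are.

Things in the scene. Friction and masses are not known exactly. Their poses are not given: they have to be found in the camera images.
- magazine: Bolt magazine fixed to the bench: grey box 360 (x) x 190 (y) mm, plywood deck 105 mm high. Origin: centre of its underside; x to its back, away from the robot, y to its left. The deck is missing over the front 65 mm, where bolts collect at the front wall (inner face x = -172); two already lie there. Hatch opening: x -29 to 153, y -76 to 76 mm. Two sloping white rails inside carry the bolts (see chute_load).
- chute_load (a point): Where a bolt is let go: place of the shank's axis at the bolt's origin, 8.5 mm above the rails (magazine frame x 20, y 4, z 68 mm; turns with the magazine). The bolt lies across, +y along the magazine's +y. Rails slope 9 degrees down to the front; from here a bolt rolls down by itself. Between the rails (y -24 to 28 mm) a 15 mm deep gap gives fingertips room.
- chute_groove (a point): Middle of the bolt head when a bolt is laid at chute_load: over the groove for the heads, 22 mm wide (magazine y 46 to 68 mm) and 9 mm deep below the rails' top, along the left of the rails. Guides 8 mm higher than the rails stand at y = 68 and y = -68 mm.
- hatch_hinge (a point): Middle of the hatch's hinge line, at the hatch's back edge on the deck's top face, 105 mm above the bench; the line runs along the magazine's y. Axes as the magazine's.
- hatch (a joint): Hatch angle, rad: 0 shut and flush; grows as the front edge swings up and back; stop at 1.75. Plywood, 179 mm from hinge to front edge, 149 wide, 10 thick (with the recess pan 25), 0.35 kg. Friction hinge (0.42 N m): stays wherever it is left; lifting at the ring takes about 5 N. Open, it stands behind the opening: keep the hand forward of it. No grip but the ring.
- ring (a joint): Ring angle against the hatch, rad: 0 flat in its recess, bar pointing to the hinge; pi/2 standing straight up from the hatch's top face; stop at 1.75. Light friction (0.03 N m): stays where it is left. Pivot parallel to the hinge line, 158 mm from it, 5 mm below the hatch's top face, near the front edge.
- ring_bar (a point): Middle of the D-shaped ring's cross bar: 8 mm round, straight over 44 mm, parallel to the hinge line, 50 mm from the pivot. Lying flat it is 108 mm in front of the hinge line, 5 mm below the top face. The recess is 84 mm wide and 23 mm deep below the top face: fingers fit down beside the bar, 42 mm free on the pivot side, 30 mm on the hinge side. Pinched from above across the bar, the ring turns in the fingers.
- bolt: Loose steel hex bolt on the bench right of the magazine (the only loose one there): shank 16 mm thick, 110 long; hex head 24 mm across flats, 10 thick. Origin: underside, 62 mm from the point and near the balance point; +y runs along the bolt to the head. As it lies, the shank's axis is 10 mm above the origin and the bench. About 0.2 kg; its hex head keeps it from rolling.
- bolt_head (a point): Middle of the loose bolt's head, on the shank's axis, 53 mm from the origin along the bolt.
- oring_deck: Black o-ring, 73 mm across, 4 mm thick, lying on the deck in front of the hatch; origin at its underside's centre. Leave alone.
- oil_bottle: Oil bottle 41 mm thick, 134 mm high, standing left of the magazine; origin at the centre of its foot. Leave alone.
- cap_nut: Black cap nut 57 mm across, 34 mm high, on the bench at the right, farther back; origin at its underside's centre. Leave alone.
- seal_ring: Black seal ring 71 mm across, 33 mm high, on the bench at the left; origin at its underside's centre. Leave alone.
Not all that is in view belongs to the job. What is shaped like the bolt but red or turquoise is not meant.

How it is judged (in metres and radians):
On the way, in this order (a step that is already met when the one before it is completed fails the run):
1. the ring pull is flipped up (more than 50 degrees) (value of joint ring above 0.87 rad), for 0.1 s.
2. the hatch stands open (more than 80 degrees) (value of joint hatch above 1.4 rad), for 0.3 s.
3. with the hatch open, the bolt has rolled down the chute, lying across with its head in the left groove (value of joint hatch above 1.2 rad and x of bolt_head in the frame of magazine between -0.175 and -0.07 m and y of bolt_head in the frame of magazine between 0.046 and 0.068 m and z of bolt_head in the frame of magazine between 0.025 and 0.08 m and angle between the y axis of bolt and the y axis of magazine, either way round below 0.35 rad), for 0.2 s.
4. the hatch is shut (within 0.03 rad) (value of joint hatch below 0.03 rad), for 0.2 s.
At the end, for the whole second after the job is handed in: The hatch is shut flush (within 0.03 rad), the ring lies flat in its recess (within 0.12 rad), and the bolt lies at rest at the lower end of the chute (head up to 102 mm behind the front wall), across it within 0.35 rad, its head in the left groove; nothing is held (value of joint hatch below 0.03 rad and value of joint ring below 0.12 rad and x of bolt_head in the frame of magazine between -0.175 and -0.07 m and y of bolt_head in the frame of magazine between 0.046 and 0.068 m and z of bolt_head in the frame of magazine between 0.025 and 0.08 m and angle between the y axis of bolt and the y axis of magazine, either way round below 0.35 rad and linear speed of bolt below 0.02 m/s); the robot touches nothing.
It fails at once if the hatch is slammed (it meets the deck faster than 3.5 rad/s) (value of joint hatch below 0.2 rad and velocity of joint hatch below -3.5 rad/s).
It fails at once if the oil bottle, cap nut or seal ring is pushed more than 30 mm or the bottle is tipped (distance of any of oil_bottle, cap_nut, seal_ring from where it was at the start of the episode above 0.03 m or angle between oil_bottle's own z axis and vertical above 0.5 rad).
It fails at once if the o-ring on the deck is pushed more than 30 mm (distance of oring_deck from where it was at the start of the episode above 0.03 m).
It also fails if it takes over 66 s, if anything falls off the work surface, if the arm or the gripper's body presses on something with over 40 N, if the wrist force passes 120 N, or if a joint passes its speed limit or range.

## Working session

There is one attempt and no reset: what is moved stays moved. The work goes in short steps, Python scripts to look and compute and a shell command to move; the robot and the scene stay as the last step left them, time stands still between calls to the robot, and variables do not carry over. Pictures are saved under pics/ and viewed, at most 10 in all, crops included, and the job is handed in when it is done.

```bash
mkdir -p pics; cat > h.py <<'E'
import numpy as np, cv2
from cell import arm
from scipy.spatial.transform import Rotation as R
def img(n,save=None):
    d=arm.get_image(n)
    if save: cv2.imwrite('pics/'+save,d['pixels'][:,:,::-1])
    return d
def ray(d,u,v,n):
    h=d['pixels'].shape[0]; f=h/2/np.tan(np.radians(d['vfov'])/2)
    x,y=(u-d['cx'])/f,(v-d['cy'])/f
    if n=='wrist':
        r=np.hypot(x,y); s=np.tan(r)/r if r>1e-9 else 1; x*=s;y*=s
    return np.array([x,-y,-1.])
def world(d,u,v,n,z=None):
    T=np.linalg.inv(d['camera_from_world']); r=ray(d,u,v,n)
    if z is None:
        p=r*d['depth'][int(round(v)),int(round(u))]
        return (T@[*p,1])[:3]
    o=T[:3,3]; w=T[:3,:3]@r
    return o+w*(z-o[2])/w[2]
E
cat > a.py <<'E'
from h import *
o=arm.get_obs(); print({k:np.round(v,3) for k,v in o.items()})
for n in ['top','scene']:
    d=img(n,n+'0.png')
    T=np.linalg.inv(d['camera_from_world']);print(n,T[:3,3].round())
    for l in ['magazine','hatch_hinge','ring_bar','bolt','bolt_head','chute_load','oring_deck','oil_bottle','cap_nut','seal_ring']:
        for r in arm.tip_of(l,n)[:4]:
            u,v=r['point'][0]*512,r['point'][1]*384
            if 0<=u<511 and 0<=v<383: print(l,round(r['p'],2),round(u),round(v),world(d,u,v,n).round())
E
python3 a.py
```

```text
{'time_s': np.float64(0.0), 'qpos': array([ 1.245,  0.092,  1.232, -0.   ,  1.82 , -0.057]), 'dq': array([-0.   , -0.   ,  0.   , -0.   ,  0.001,  0.   ]), 'effort': array([ 1.0000e-03, -4.5873e+01, -4.1803e+01,  0.0000e+00,  1.2000e-02,
        0.0000e+00]), 'tcp_pos': array([159.361, 578.506, 403.545]), 'orientation': array([-4.210e-01, -3.113e+00,  3.000e-03]), 'force': array([-0.148,  0.202, -0.603]), 'torque': array([ 0.044, -0.003,  0.015]), 'grasp_force': np.float64(0.0), 'gripper_width': np.float64(85.005)}
top [ 287. -158. 1878.]
magazine 0.86 217 208 [445.  46.  79.]
hatch_hinge 0.7 212 166 [611.  70. 104.]
ring_bar 0.61 213 195 [495.  61. 103.]
bolt 0.65 294 172 [ 603. -266.   27.]
bolt 0.53 299 196 [ 501. -289.   16.]
bolt 0.51 386 187 [ 540. -653.   20.]
bolt_head 0.63 286 182 [ 563. -236.    3.]
bolt_head 0.45 284 198 [ 492. -227.    8.]
bolt_head 0.41 379 192 [ 518. -620.   33.]
chute_load 0.69 214 201 [472.  62.  74.]
oring_deck 0.69 300 195 [ 509. -296.   -2.]
oring_deck 0.45 227 221 [387.   2. 112.]
oil_bottle 0.59 146 200 [481. 354.  30.]
cap_nut 0.56 265 150 [ 699
[... 226 characters left out ...]
79.  52. 107.]
hatch_hinge 0.63 193 184 [390.   7. 105.]
ring_bar 0.62 204 165 [518.  83.  87.]
bolt 0.68 297 208 [ 607. -285.    9.]
bolt 0.5 280 227 [ 487. -299.    9.]
bolt 0.47 390 269 [ 531. -663.   15.]
bolt 0.16 191 183 [387.  17. 104.]
bolt_head 0.73 374 264 [ 515. -621.   20.]
bolt_head 0.71 279 208 [ 562. -239.   16.]
bolt_head 0.43 265 220 [ 482. -238.   10.]
chute_load 0.88 198 178 [426.  18. 105.]
chute_load 0.4 202 198 [359. -66.  95.]
oring_deck 0.53 194 184 [390.   4. 103.]
oring_deck 0.51 263 218 [ 475. -236.   25.]
oring_deck 0.25 200 193 [365. -53. 106.]
oil_bottle 0.78 152 164 [475. 350.  10.]
cap_nut 0.6 277 185 [ 674. -147.   12.]
seal_ring 0.66 128 167 [386. 392.  23.]
```

```bash
python3 - <<'E'
import cv2
a=cv2.imread('pics/top0.png')[120:260,110:410]; cv2.imwrite('pics/t1.png',cv2.resize(a,None,fx=2.66,fy=2.66,interpolation=2))
a=cv2.imread('pics/scene0.png')[110:300,110:410]; cv2.imwrite('pics/s1.png',cv2.resize(a,None,fx=2.66,fy=2.66,interpolation=2))
E
```

```text
(no output)
```

View pics/t1.png

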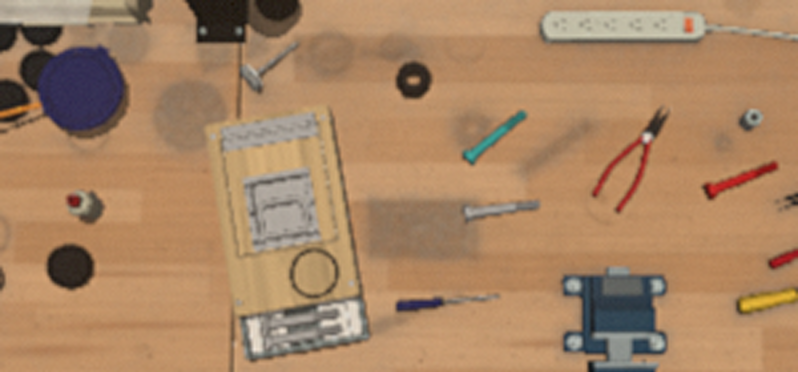

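View pics/s1.png

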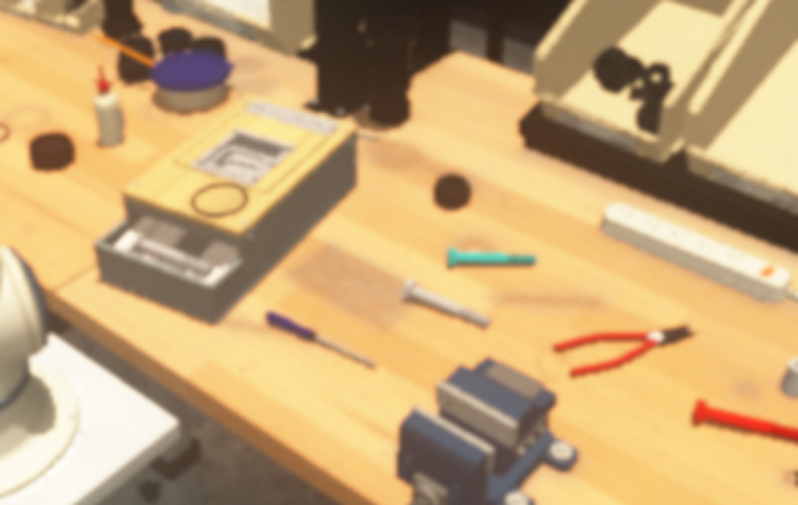

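The top crop shows silver bolt at crop (500,210), i.e. full px (298,199), head on its left end. Lookalikes: turquoise at crop (494,136), red at (740,180), and a screwdriver at (445,302). I choose the silver one. The magazine is turned about +9° and the hatch ring lies at crop (282,208). Next is a wrist view above the magazine.

```bash
cat >> h.py <<'E'
def rel(pos,ydir=None,tilt=None,Rt=None,cmd=None):
    """rows numbers from present pose to tcp pos; tool down with tool y along angle ydir(deg, world), tilt: extra tool-frame rotation vec deg"""
    o=arm.get_obs(); p=o['tcp_pos']; R0=R.from_rotvec(o['orientation'])
    if Rt is None:
        a=np.radians(ydir); y=np.array([np.cos(a),np.sin(a),0]); z=np.array([0,0,-1.]); x=np.cross(y,z)
        Rt=R.from_matrix(np.c_[x,y,z])
    if tilt is not None: Rt=Rt*R.from_rotvec(np.radians(tilt))
    w=np.degrees((R0.inv()*Rt).as_rotvec()); t=R0.inv().apply(np.array(pos)-p)/10
    print('rot',w.round(1),'shift cm',t.round(2))
E
python3 - <<'E'
from h import *
R0=R.from_rotvec(arm.get_obs()['orientation']).as_matrix();print(R0.round(2))
d=img('wrist'); T=np.linalg.inv(d['camera_from_world']);print(T.round(2), R0.T@(T[:3,3]-arm.get_obs()['tcp_pos']),d['vfov'],d['cx'],d['cy'])
rel([430,40,450],9.4); rel([430,40,450],189.4)
E
```

```text
[[-0.96  0.27  0.  ]
 [ 0.27  0.96  0.  ]
 [-0.    0.   -1.  ]]
[[ 2.7000e-01 -9.3000e-01 -2.7000e-01  9.2830e+01]
 [ 9.6000e-01  2.6000e-01  7.0000e-02  5.9752e+02]
 [ 0.0000e+00 -2.8000e-01  9.6000e-01  3.7433e+02]
 [ 0.0000e+00  0.0000e+00  0.0000e+00  1.0000e+00]] [69.19632328  0.70527933 30.35381712] 65.70646984690485 254.83338074092745 193.93139456668052
rot [ 0.  -0.  65.2] shift cm [-40.39 -44.72  -4.53]
rot [   0.     0.  -114.8] shift cm [-40.39 -44.72  -4.53]
```

```bash
python3 -m pendant '[[0,0,65,-40.4,-44.7,-4.5,8.5],[0,0,65,-40.4,-44.7,-4.5,8.5],[0,0,65,-40.4,-44.7,-4.5,8.5],[0,0,65,-40.4,-44.7,-4.5,8.5],[0,0,65,-40.4,-44.7,-4.5,8.5],[0,0,65,-40.4,-44.7,-4.5,8.5],[0,0,65,-40.4,-44.7,-4.5,8.5],[0,0,65,-40.4,-44.7,-4.5,8.5],[0,0,65,-40.4,-44.7,-4.5,8.5],[0,0,65,-40.4,-44.7,-4.5,8.5],[0,0,65,-40.4,-44.7,-4.5,8.5],[0,0,65,-40.4,-44.7,-4.5,8.5],[0,0,65,-40.4,-44.7,-4.5,8.5],[0,0,65,-40.4,-44.7,-4.5,8.5],[0,0,65,-40.4,-44.7,-4.5,8.5],[0,0,65,-40.4,-44.7,-4.5,8.5]]'
python3 - <<'E'
from h import *
d=img('wrist','w1.png'); np.save('w1.npy',d,allow_pickle=True)
for l in ['magazine','hatch_hinge','ring_bar','oring_deck','bolt']:
    for r in arm.tip_of(l,'wrist')[:3]:
        u,v=r['point'][0]*512,r['point'][1]*384
        if 0<=u<511 and 0<=v<383: print(l,round(r['p'],2),round(u),round(v),world(d,u,v,'wrist').round(),world(d,u,v,'wrist',105).round())
E
```

```text
time_s: 2.75
tcp_pos: [429.7, 41.5, 449.8]
orientation: [-2.025, -2.402, -0.001]
force: [0.3, -0.1, -0.1]
gripper_width: 85.3
grasp_force: 0.0
magazine 0.93 267 158 [441.  64. 103.] [440.  64. 105.]
hatch_hinge 0.93 403 173 [599.  77. 109.] [602.  77. 105.]
ring_bar 0.66 316 173 [501.  53.  82.] [496.  57. 105.]
```

View pics/w1.png

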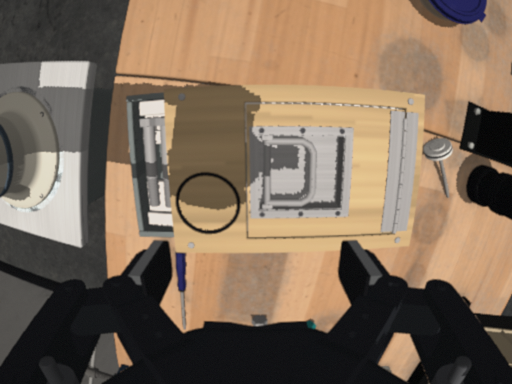

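```bash
cat > fit.py <<'E'
from h import *
d=np.load('w1.npy',allow_pickle=True).item()
vv,uu=np.mgrid[80:256,100:440]
P=np.array([world(d,u,v,'wrist') for u,v in zip(uu.ravel(),vv.ravel())])
m=(abs(P[:,2]-105)<9); Q=P[m]; print(np.median(Q[:,2]))
mask=m.reshape(uu.shape).astype(np.uint8)
n,l,s,c=cv2.connectedComponentsWithStats(cv2.morphologyEx(mask,cv2.MORPH_OPEN,np.ones((3,3))))
k=1+np.argmax(s[1:,4]); sel=(l==k).ravel(); Q=P[sel]
for r in ['rect']:
    print(cv2.minAreaRect(Q[:,:2].astype(np.float32)))
for u,v in [(424,93),(410,247),(127,96),(139,239),(247,102),(247,238),(312,172),(316,172),(262,172),(310,140),(310,204),(398,172)]:
    print(u,v,world(d,u,v,'wrist').round(),world(d,u,v,'wrist',105).round())
E
python3 fit.py
```

```text
105.51321101541646
((480.278076171875, 54.61754608154297), (296.42156982421875, 191.0341339111328), 10.393041610717773)
424 93 [670. 198.   1.] [607. 176. 105.]
410 247 [720. -55.   0.] [645. -14. 105.]
127 96 [256. 110.  62.] [276. 110. 105.]
139 239 [ 266. -114.    1.] [304. -58. 105.]
247 102 [409. 119. 106.] [409. 119. 105.]
247 238 [434. -32. 104.] [434. -31. 105.]
312 172 [491.  58. 107.] [491.  58. 105.]
316 172 [502.  55.  81.] [496.  59. 105.]
262 172 [439.  44.  83.] [438.  48. 105.]
310 140 [487.  90.  83.] [482.  92. 105.]
310 204 [501.  17.  91.] [497.  22. 105.]
398 172 [594.  77. 106.] [595.  77. 105.]
```

```bash
python3 - <<'E'
import cv2
a=cv2.imread('pics/w1.png')[80:260,235:435]; cv2.imwrite('pics/w1c.png',cv2.resize(a,None,fx=3.2,fy=3.2,interpolation=2))
E
```

```text
(no output)
```

View pics/w1c.png

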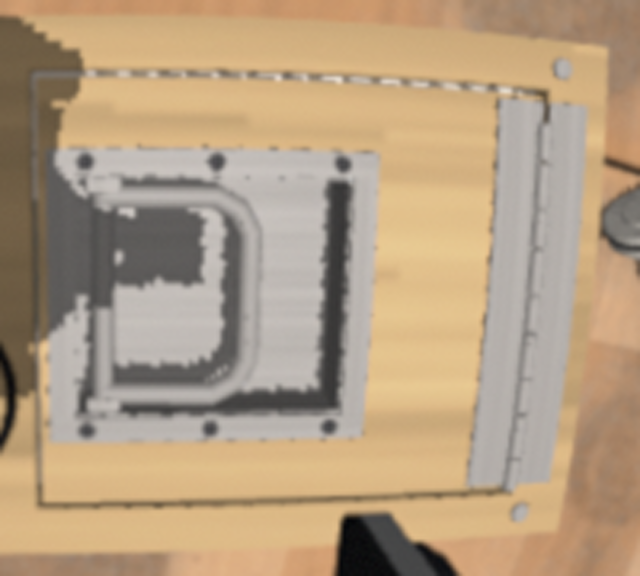

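The crop shows the ring pull with its bar at full px (312,172), its pivot at the left and the hinge at the right. Deck fit is 296x191 mm at height 105.5, as it should be, which puts the magazine origin at about (448,49) with yaw 10.2°. The bar at (492,57) agrees with what I measured.

```bash
cat >> h.py <<'E'
YAW=10.2; MO=np.array([448.3,48.8,0])
def mag(x,y,z): # magazine -> world
    return MO+R.from_euler('z',YAW,degrees=True).apply([x,y,z])
def g(p): return np.array(p)+[0,0,155]
E
python3 - <<'E'
from h import *
rel(g(mag(43,0,170)),YAW); rel(g(mag(43,0,105)),YAW)
E
```

```text
rot [ 0.  -0.  -0.5] shift cm [ 0.51  6.24 12.48]
rot [ 0.  -0.  -0.5] shift cm [ 0.51  6.24 18.98]
```

```bash
python3 -m pendant '[[0,0,-0.5,0.5,6.2,4,2.4],[0,0,-0.5,0.5,6.2,8,2.4],[0,0,-0.5,0.5,6.2,12,2.4],[0,0,-0.5,0.5,6.2,12.5,2.4],[0,0,-0.5,0.5,6.2,12.5,2.4],[0,0,-0.5,0.5,6.2,12.5,2.4],[0,0,-0.5,0.5,6.2,12.5,2.4]]'
python3 - <<'E'
from h import *
d=img('wrist','w2.png')
rel(g(mag(43,0,105)),YAW)
E
```

```text
time_s: 3.75
tcp_pos: [490.7, 55.5, 328.5]
orientation: [2.015, 2.405, 0.006]
force: [-0.4, -0.2, -0.6]
gripper_width: 23.9
grasp_force: 0.0
rot [ 0.3  0.  -0.1] shift cm [ 0.1  -0.03  6.81]
```

View pics/w2.png

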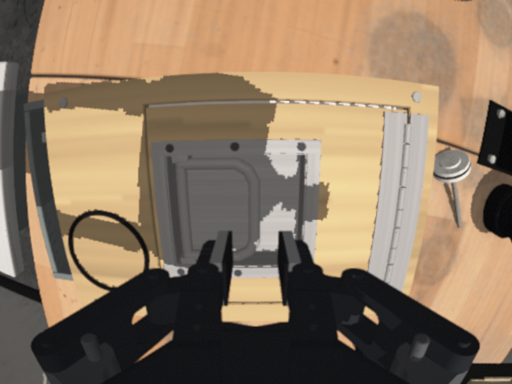

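Bar is at px column 253, centred between the open fingers at about (256). I'm descending and pinching.

```bash
python3 -m pendant '[[0,0,0,0.1,0,3,2.4],[0,0,0,0.1,0,5,2.4],[0,0,0,0.1,0,6.4,2.4],[0,0,0,0.1,0,6.6,2.4],[0,0,0,0.1,0,6.6,0.4],[0,0,0,0.1,0,6.6,0.4],[0,0,0,0.1,0,6.6,0.4],[0,0,0,0.1,0,6.6,0.4],[0,0,0,0.1,0,6.6,0.4]]'
python3 - <<'E'
from h import *
# arc of ring: grasp shift from flat bar, in tool axes (tool y=mag x, tool z=down)
for a in [15,30,45,60,75,88]:
    a=np.radians(a); print((5*np.array([np.cos(a)-1,-np.sin(a)])).round(2))
print('hatch')
P=np.array([-15.8,4.5])
for t in [0,10,20,30,40,50,60,70,80,87]:
    t=np.radians(t); print((P[0]*np.cos(t)+P[1]*np.sin(t)-P[0]).round(2), (-( -P[0]*np.sin(t)+P[1]*np.cos(t)-P[1])).round(2))
E
```

```text
time_s: 4.7
tcp_pos: [490.7, 56.5, 259.8]
orientation: [2.016, 2.407, 0.003]
force: [4.3, 0.4, 0.9]
gripper_width: 5.5
grasp_force: 58.8
[-0.17 -1.29]
[-0.67 -2.5 ]
[-1.46 -3.54]
[-2.5  -4.33]
[-3.71 -4.83]
[-4.83 -5.  ]
hatch
0.0 -0.0
1.02 -2.68
2.49 -5.13
4.37 -7.3
6.59 -9.1
9.09 -10.5
11.8 -11.43
14.62 -11.89
17.49 -11.84
19.47 -11.51
```

```bash
python3 -m pendant '[[0,0,0,0,-0.05,-0.65,0.4],[0,0,0,0,-0.2,-1.3,0.4],[0,0,0,0,-0.4,-1.9,0.4],[0,0,0,0,-0.7,-2.5,0.4],[0,0,0,0,-1.05,-3.05,0.4],[0,0,0,0,-1.45,-3.55,0.4],[0,0,0,0,-1.95,-3.95,0.4],[0,0,0,0,-2.5,-4.3,0.4],[0,0,0,0,-3.1,-4.6,0.4],[0,0,0,0,-3.7,-4.8,0.4],[0,0,0,0,-4.3,-4.95,0.4],[0,0,0,0,-4.6,-4.95,0.4],[0,0,0,0,-4.6,-4.95,0.4],[0,0,0,0,-4.6,-4.95,0.4]]'
```

```text
time_s: 6.1
tcp_pos: [446.0, 48.5, 311.7]
orientation: [2.013, 2.403, 0.01]
force: [6.2, 2.0, 10.3]
gripper_width: 5.2
grasp_force: 59.2
```

```bash
python3 - <<'E'
import numpy as np
P=np.array([-15.4,4.5])
for a in list(range(5,90,5))+[87]:
    t=np.radians(a); print(a,(P[0]*np.cos(t)+P[1]*np.sin(t)-P[0]).round(1), (-( -P[0]*np.sin(t)+P[1]*np.cos(t)-P[1])).round(1))
E
```

```text
5 0.5 -1.3
10 1.0 -2.6
15 1.7 -3.8
20 2.5 -5.0
25 3.3 -6.1
30 4.3 -7.1
35 5.4 -8.0
40 6.5 -8.8
45 7.7 -9.6
50 8.9 -10.2
55 10.3 -10.7
60 11.6 -11.1
65 13.0 -11.4
70 14.4 -11.5
75 15.8 -11.5
80 17.2 -11.4
85 18.5 -11.2
87 19.1 -11.1
```

```bash
python3 -m pendant '[[0,0,0,0,0.2,-0.7,0.4],[0,0,0,0,0.5,-1.3,0.4],[0,0,0,0,1.0,-2.6,0.4],[0,0,0,0,1.7,-3.8,0.4],[0,0,0,0,2.5,-5.0,0.4],[0,0,0,0,3.3,-6.1,0.4],[0,0,0,0,4.3,-7.1,0.4],[0,0,0,0,5.4,-8.0,0.4],[0,0,0,0,6.5,-8.8,0.4],[0,0,0,0,6.5,-8.8,0.4],[0,0,0,0,6.5,-8.8,0.4]]'
```

```text
time_s: 7.2
tcp_pos: [508.7, 59.7, 396.4]
orientation: [-2.016, -2.407, 0.003]
force: [-5.0, -2.6, 4.0]
gripper_width: 5.6
grasp_force: 59.2
```

```bash
python3 -m pendant '[[0,0,0,0,1.2,-0.8,0.4],[0,0,0,0,2.4,-1.4,0.4],[0,0,0,0,3.8,-1.9,0.4],[0,0,0,0,5.1,-2.3,0.4],[0,0,0,0,6.5,-2.6,0.4],[0,0,0,0,7.9,-2.7,0.4],[0,0,0,0,9.3,-2.7,0.4],[0,0,0,0,10.7,-2.6,0.4],[0,0,0,0,12.0,-2.4,0.4],[0,0,0,0,12.6,-2.3,0.4],[0,0,0,0,12.6,-2.3,0.4],[0,0,0,0,12.6,-2.3,0.4],[0,0,0,0,12.6,-2.3,0.4]]'
python3 - <<'E'
from h import *
d=img('scene','s3.png');a=cv2.imread('pics/s3.png')[90:250,130:330]; cv2.imwrite('pics/s3c.png',cv2.resize(a,None,fx=3,fy=3,interpolation=2))
E
```

```text
time_s: 8.5
tcp_pos: [633.1, 82.2, 418.7]
orientation: [2.017, 2.409, 0.001]
force: [3.1, 2.5, -2.0]
gripper_width: 5.1
grasp_force: 56.4
```

View pics/s3c.png

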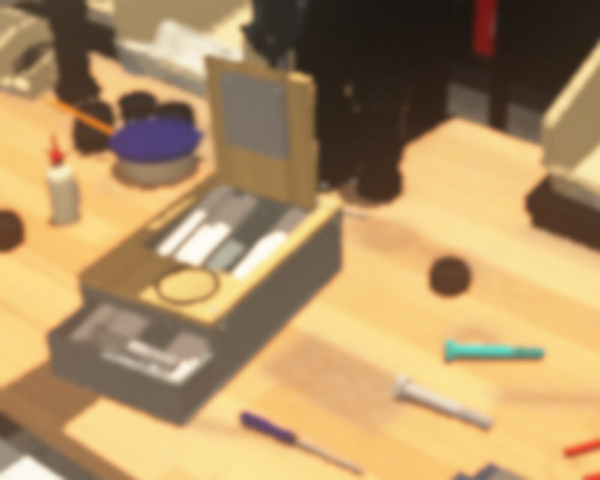

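Hatch stands upright, with its top corner at crop (265,75) and the rails in view. I estimate 86.5°. Next I release, go up over the hatch and view the bolt.

```bash
python3 -m pendant '[[0,0,0,0,0,0,2.8],[0,0,0,0,0,0,2.8],[0,0,0,0,0,0,2.8],[0,0,0,0,0,0,2.8],[0,0,0,0,0,-2,2.8],[0,0,0,0,0,-5,2.8],[0,0,0,0,0,-7.5,2.8],[0,0,0,0,0,-7.5,2.8]]'
python3 - <<'E'
from h import *
rel([600,-100,480],YAW); rel([500,-340,330],YAW)
E
```

```text
time_s: 9.35
tcp_pos: [632.2, 81.8, 499.5]
orientation: [2.014, 2.404, 0.008]
force: [-0.1, 0.9, 0.5]
gripper_width: 27.8
grasp_force: 0.0
rot [ 0.4  0.  -0.1] shift cm [-17.33  -6.37   1.91]
rot [ 0.4  0.  -0.1] shift cm [-39.19 -20.53  16.82]
```

```bash
python3 -m pendant '[[0,0,0,-4.5,-1.5,0,4],[0,0,0,-9,-3,0,4],[0,0,0,-13,-5,0,4],[0,0,0,-17,-6.5,0.5,4],[0,0,0,-21,-9,3,4],[0,0,0,-25,-12,6,4],[0,0,0,-29,-14,9,4],[0,0,0,-33,-17,12,4],[0,0,0,-37,-19,15,4],[0,0,0,-39,-20.5,17,4],[0,0,0,-39,-20.5,17,4],[0,0,0,-39,-20.5,17,4],[0,0,0,-39,-20.5,17,4]]'
python3 - <<'E'
from h import *
d=img('wrist','w4.png'); np.save('w4.npy',d,allow_pickle=True)
for l in ['bolt','bolt_head']:
    for r in arm.tip_of(l,'wrist')[:3]:
        u,v=r['point'][0]*512,r['point'][1]*384
        if 0<=u<511 and 0<=v<383: print(l,round(r['p'],2),round(u),round(v),world(d,u,v,'wrist').round(),world(d,u,v,'wrist',14).round())
E
```

```text
time_s: 10.65
tcp_pos: [500.0, -337.4, 324.9]
orientation: [2.016, 2.408, 0.001]
force: [0.3, -0.5, -0.1]
gripper_width: 40.0
grasp_force: 0.0
bolt 0.97 255 130 [ 492. -285.   19.] [ 492. -285.   14.]
bolt 0.71 364 140 [ 599. -273.   15.] [ 599. -273.   14.]
bolt_head 0.65 349 93 [ 570. -233.   25.] [ 574. -232.   14.]
bolt_head 0.58 259 70 [ 486. -231.   26.] [ 486. -229.   14.]
```

View pics/w4.png

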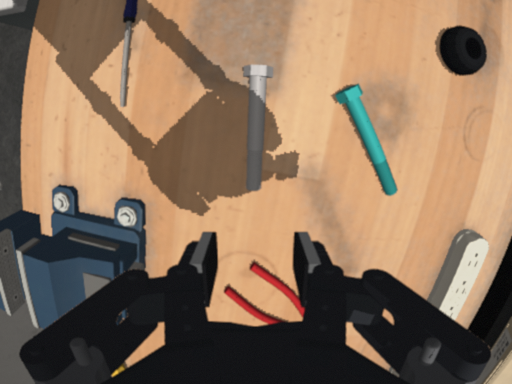

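The silver bolt runs from its head at (258,71) to its point at (253,189). Turquoise one at (367,140) is not meant. The silver one matches the task.

```bash
python3 - <<'E'
from h import *
d=np.load('w4.npy',allow_pickle=True).item()
g_=cv2.cvtColor(d['pixels'],cv2.COLOR_RGB2HSV)
pts=[]
for v in range(95,183,4):
    row=g_[v,225:285,1].astype(int); c=np.where(row<60)[0]+225
    if len(c)>5: p=world(d,c.mean(),v,'wrist',14); pts.append(p); 
P=np.array(pts)
k=np.polyfit(P[:,1],P[:,0],1);print(len(P),k,'yaw of x-normal',np.degrees(np.arctan(-k[0])), 'resid',np.std(P[:,0]-np.polyval(k,P[:,1])))
for uv in [(258,65),(258,79),(253,189),(258,72)]: print(uv,world(d,*uv,'wrist',10).round(1),world(d,*uv,'wrist').round(1))
y=-285
for y in(-285,-290): print(y,np.polyval(k,y))
E
```

```text
22 [-1.34341024e-01  4.54219391e+02] yaw of x-normal 7.6513638065551435 resid 0.16671474790019472
(258, 65) [ 484.  -223.5   10. ] [ 484.2 -225.7   24.4]
(258, 79) [ 486.4 -236.9   10. ] [ 486.5 -238.    19.5]
(253, 189) [ 500.5 -343.2   10. ] [ 500.3 -341.8   15.3]
(258, 72) [ 485.2 -230.2   10. ] [ 485.4 -232.    23.7]
-285 492.5065826355181
-290 493.17828775715884
```

```bash
python3 - <<'E'
from h import *
rel([492.2,-282,175],7.65)
E
```

```text
rot [0.1 0.1 2.6] shift cm [ 5.57  0.13 15.09]
```

```bash
python3 -m pendant '[[0,0,2.6,2.5,0.1,3,4],[0,0,2.6,5.6,0.1,6,4],[0,0,2.6,5.6,0.1,10,4],[0,0,2.6,5.6,0.1,13,4],[0,0,2.6,5.6,0.1,14.5,4],[0,0,2.6,5.6,0.1,15.1,4],[0,0,2.6,5.6,0.1,15.1,4],[0,0,2.6,5.6,0.1,15.1,4],[0,0,2.6,5.6,0.1,15.1,4],[0,0,2.6,5.6,0.1,15.1,4]]'
```

```text
time_s: 11.8
tcp_pos: [491.1, -283.1, 174.7]
orientation: [2.07, 2.36, 0.001]
force: [-0.7, 0.2, -0.0]
gripper_width: 39.9
grasp_force: 0.0
```

```bash
python3 -m pendant '[[0,0,0,0,0,0,1],[0,0,0,0,0,0,1],[0,0,0,0,0,0,1],[0,0,0,0,0,0,1],[0,0,0,0,0,0,1],[0,0,0,0,0,0,1],[0,0,0,0,0,-1,1],[0,0,0,0,0,-3,1],[0,0,0,0,0,-6,1],[0,0,0,0,0,-9,1],[0,0,0,0,0,-12,1],[0,0,0,0,0,-13,1],[0,0,0,0,0,-13,1],[0,0,0,0,0,-13,1]]'
python3 - <<'E'
from h import *
o=arm.get_obs();print(o['force'],o['gripper_width'])
d=img('wrist','w5.png')
for z in (230,165): rel(mag(20,4,0)+[0,0,z+60],YAW)
E
```

```text
time_s: 13.2
tcp_pos: [490.5, -282.5, 301.2]
orientation: [-2.07, -2.36, 0.001]
force: [0.4, 0.1, -2.9]
gripper_width: 13.8
grasp_force: 58.6
[ 0.39923866  0.09282784 -2.8930504 ] 13.801947061605889
rot [-0.2 -0.2 -2.7] shift cm [33.89  2.13  1.14]
rot [-0.2 -0.2 -2.7] shift cm [33.87  2.15  7.64]
```

View pics/w5.png

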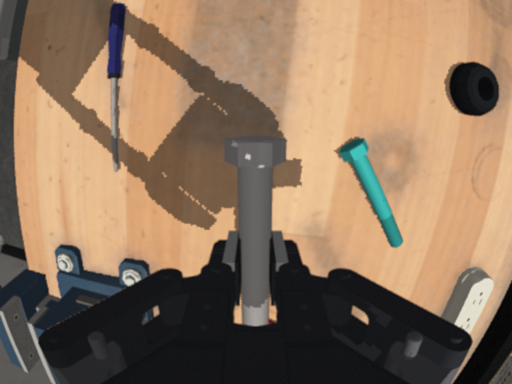

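Bolt is held in line with the tool, head toward +y at px (255,150), point at (256,315). I'll measure the head before placing.

```bash
python3 - <<'E'
from h import *
d=arm.get_image('wrist'); o=arm.get_obs(); R0=R.from_rotvec(o['orientation'])
for uv in [(255,147),(240,155),(270,155),(255,172),(255,190),(255,215),(258,310)]:
    p=world(d,*uv,'wrist'); print(uv,p.round(1),R0.inv().apply(p-o['tcp_pos']).round(1))
E
```

```text
(255, 147) [ 482.1 -212.6  270.4] [70.3  0.9 30.3]
(240, 155) [ 478.1 -230.6  151.5] [ 52.7  -5.  149.1]
(270, 155) [ 490.  -228.9  151.8] [ 52.7   7.1 148.8]
(255, 172) [ 485.1 -237.8  146.3] [ 44.6   1.1 154.3]
(255, 190) [ 486.1 -245.4  147.3] [ 36.9   1.1 153.3]
(255, 215) [ 487.7 -257.5  144.9] [ 24.7   1.1 155.6]
(258, 310) [ 496.5 -311.9  142.7] [-30.4   2.7 157.7]
```

```bash
python3 -m pendant '[[0,0,0,2,0,-1.5,1],[0,0,-1,5,0,-2.5,1],[0,0,-2,9,0.5,-2.5,1],[0,0,-2.7,13,1,-2.5,1],[0,0,-2.7,17,1,-2.5,1],[0,0,-2.7,21,1.5,-2.5,1],[0,0,-2.7,25,1.5,-2.5,1],[0,0,-2.7,29,2,-2.5,1],[0,0,-2.7,32.5,2.1,-2.5,1],[0,0,-2.7,33.9,2.1,-2.5,1],[0,0,-2.7,33.9,2.1,-2.5,1],[0,0,-2.7,33.9,2.1,-2.5,1],[0,0,-2.7,33.9,2.1,-2.5,1],[0,0,-2.7,33.9,2.1,-2.5,1]]'
python3 - <<'E'
from h import *
rel(mag(19,4,235),YAW)
d=img('wrist','w6.png')
E
```

```text
time_s: 14.7
tcp_pos: [467.5, 55.1, 327.9]
orientation: [-2.017, -2.408, 0.001]
force: [0.1, -0.2, -2.5]
gripper_width: 14.1
grasp_force: 58.8
rot [-0.   0.  -0.1] shift cm [ 0.12 -0.1   9.29]
```

View pics/w6.png

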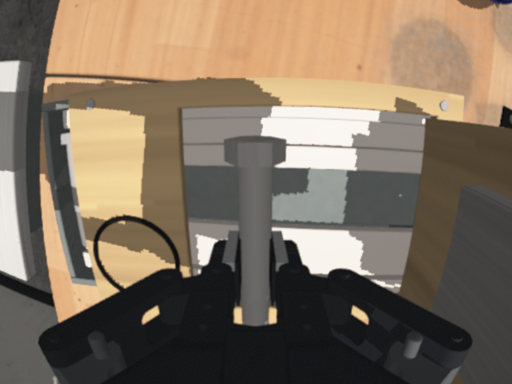

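Hatch opening and rails lie under the bolt. Bands at column 330: guide at row ~112, then groove, rail, gap (row 190), rail. I'll check these by depth.

```bash
python3 - <<'E'
from h import *
d=arm.get_image('wrist')
for u in (215,330):
  for v in range(98,260,6):
    p=R.from_euler('z',-YAW,degrees=True).apply(world(d,u,v,'wrist')-MO); print(u,v,p.round(0),end=' | ')
E
```

```text
215 98 [ -4.  82. 106.] | 215 104 [ -5.  78. 105.] | 215 110 [-10.  75.  62.] | 215 116 [-10.  70.  63.] | 215 122 [-13.  64.  44.] | 215 128 [-13.  59.  43.] | 215 134 [-13.  54.  44.] | 215 140 [-13.  49.  44.] | 215 146 [-12.  45.  56.] | 215 152 [-12.  40.  55.] | 215 158 [-12.  35.  55.] | 215 164 [-12.  30.  53.] | 215 170 [-15.  22.  39.] | 215 176 [-15.  16.  38.] | 215 182 [-15.  10.  39.] | 215 188 [-15.   5.  38.] | 215 194 [-16.  -1.  37.] | 215 200 [-16.  -7.  38.] | 215 206 [-16. -13.  38.] | 215 212 [-16. -18.  38.] | 215 218 [-21. -37.   5.] | 215 224 [-14. -24.  53.] | 215 230 [-15. -30.  53.] | 215 236 [-15. -36.  54.] | 215 242 [-15. -42.  54.] | 215 248 [  2.  10. 171.] | 215 254 [  3.  10. 177.] | 330 98 [ 70.  83. 106.] | 330 104 [ 70.  79. 105.] | 330 110 [77. 75. 76.] | 330 116 [77. 71. 77.] | 330 122 [82. 66. 59.] | 330 128 [82. 61. 60.] | 330 134 [82. 56. 61.] | 330 140 [82. 51. 61.] | 330 146 [82. 46. 62.] | 330 152 [80. 42. 69.] | 330 158 [80. 38. 70.] | 330 164 [81. 33. 70.] | 330 170 [85. 24. 53.] | 330 176 [85. 19. 54.] | 330 182 [85. 14. 55.] | 330 188 [86.  9. 56.] | 330 194 [86.  3. 54.] | 330 200 [87. -2. 55.] | 330 206 [87. -8. 53.] | 330 212 [ 87. -13.  56.] | 330 218 [ 88. -19.  54.] | 330 224 [102. -44.   6.] | 330 230 [ 85. -24.  70.] | 330 236 [ 86. -30.  69.] | 330 242 [ 86. -35.  69.] | 330 248 [ 86. -41.  69.] | 330 254 [ 86. -46.  71.] |
```

```bash
python3 -m pendant '[[0,0,0,0.1,-0.1,2.5,1],[0,0,0,0.1,-0.1,5,1],[0,0,0,0.1,-0.1,7,1],[0,0,0,0.1,-0.1,8.5,1],[0,0,0,0.1,-0.1,9.2,1],[0,0,0,0.1,-0.1,9.5,1],[0,0,0,0.1,-0.1,9.5,1],[0,0,0,0.1,-0.1,9.5,1],[0,0,0,0.1,-0.1,9.5,1],[0,0,0,0.1,-0.1,9.5,1]]'
```

```text
time_s: 15.8
tcp_pos: [466.3, 57.0, 233.9]
orientation: [2.015, 2.41, 0.001]
force: [0.1, 0.5, -2.1]
gripper_width: 13.5
grasp_force: 58.8
```

```bash
python3 -m pendant '[[0,0,0,0,0,0.1,2.4],[0,0,0,0,0,0.1,3.6],[0,0,0,0,0,0.1,3.6],[0,0,0,0,0,0.1,3.6],[0,0,0,0,0,0.1,3.6],[0,0,0,0,0,-1.5,3.6],[0,0,0,0,0,-4,3.6],[0,0,0,0,0,-8,3.6],[0,0,0,0,0,-12,3.6],[0,0,0,0,0,-16,3.6],[0,0,0,0,0,-20,3.6],[0,0,0,0,0,-22,3.6],[0,0,0,0,0,-22,3.6],[0,0,0,0,0,-22,3.6]]'
python3 - <<'E'
from h import *
d=img('wrist','w7.png'); np.save('w7.npy',d,allow_pickle=True)
d=img('scene'); p=d['pixels'][90:250,130:330,::-1]
w=cv2.imread('pics/w7.png'); cv2.imwrite('pics/c7.png',np.vstack([cv2.resize(p,(512,410))[60:,:][:210],w]))
E
```

```text
time_s: 17.2
tcp_pos: [466.3, 57.0, 452.8]
orientation: [2.015, 2.41, 0.0]
force: [0.3, -0.1, -1.5]
gripper_width: 35.8
grasp_force: 0.0
```

View pics/c7.png

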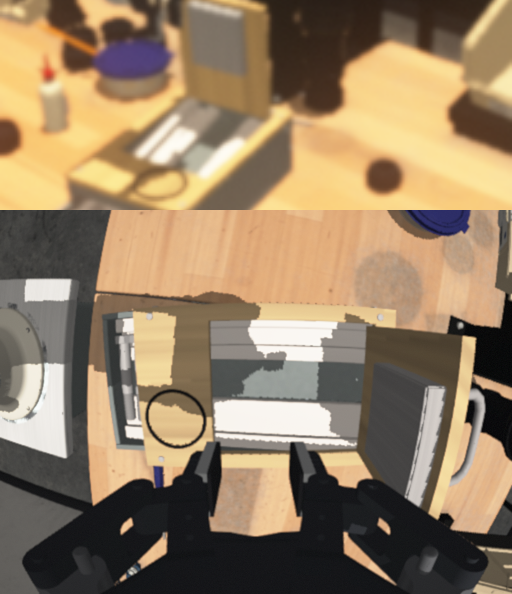

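The bolt has left the rails and rolled down toward the front stack. The hatch is still open, with the ring projecting behind it and its bar at wrist px (480,225). I'll measure the bar, and check for the bolt under the front edge.

```bash
python3 - <<'E'
from h import *
d=np.load('w7.npy',allow_pickle=True).item()
M=lambda p:R.from_euler('z',-YAW,degrees=True).apply(p-MO).round(0)
for uv in [(478,190),(480,205),(481,220),(480,235),(477,250),(482,225),(466,130),(475,130),(440,300),(435,300)]: print(uv,M(world(d,*uv,'wrist')))
print('front')
for v in (130,150,170,190,215):
    print(v,[tuple(M(world(d,u,v,'wrist'))) for u in (114,118,122,126,130,133)])
for l in ['bolt','bolt_head']:
  for n in ('wrist','scene'):
    D=d if n=='wrist' else arm.get_image(n)
    for r in arm.tip_of(l,n)[:5]:
        u,v=r['point'][0]*512,r['point'][1]*384
        if 0<=u<511 and 0<=v<383: print(n,l,round(r['p'],2),round(u),round(v),M(world(D,u,v,n)))
E
```

```text
(478, 190) [180.  31. 257.]
(480, 205) [188.  19. 255.]
(481, 220) [371. -65.  80.]
(480, 235) [ 462. -129.   -1.]
(477, 250) [ 465. -162.   -0.]
(482, 225) [ 460. -108.    0.]
(466, 130) [137.  73. 284.]
(475, 130) [365.  70.  40.]
(440, 300) [145. -38. 284.]
(435, 300) [140. -38. 284.]
front
130 [(np.float64(-172.0), np.float64(58.0), np.float64(44.0)), (np.float64(-163.0), np.float64(58.0), np.float64(50.0)), (np.float64(-156.0), np.float64(57.0), np.float64(52.0)), (np.float64(-151.0), np.float64(57.0), np.float64(49.0)), (np.float64(-144.0), np.float64(57.0), np.float64(51.0)), (np.float64(-138.0), np.float64(57.0), np.float64(55.0))]
150 [(np.float64(-173.0), np.float64(31.0), np.float64(47.0)), (np.float64(-172.0), np.float64(29.0), np.float64(35.0)), (np.float64(-160.0), np.float64(30.0), np.float64(47.0)), (np.float64(-155.0), np.float64(30.0), np.float64(45.0)), (np.float64(-151.0), np.float64(29.0), np.float64(41.0)), (np.float64(-158.0), np.float64(25.0), np.float64(14.0))]
170 [(np.float64(-172.0), np.float64(4.0), np.float64(53.0)), (np.float64(-173.0), np.float64(1.0),
[... 495 characters left out ...]
loat64(-155.0), np.float64(-27.0), np.float64(44.0)), (np.float64(-152.0), np.float64(-28.0), np.float64(40.0))]
215 [(np.float64(-176.0), np.float64(-58.0), np.float64(63.0)), (np.float64(-172.0), np.float64(-60.0), np.float64(57.0)), (np.float64(-173.0), np.float64(-65.0), np.float64(44.0)), (np.float64(-171.0), np.float64(-68.0), np.float64(34.0)), (np.float64(-164.0), np.float64(-68.0), np.float64(35.0)), (np.float64(-160.0), np.float64(-68.0), np.float64(33.0))]
scene bolt 0.73 178 201 [-117.    1.   54.]
scene bolt 0.55 297 209 [  96. -357.    7.]
scene bolt 0.5 393 270 [ -41. -725.   12.]
scene bolt_head 0.63 169 195 [-108.   45.   58.]
scene bolt_head 0.58 371 264 [ -45. -662.    7.]
```

The scene view puts the bolt at magazine (-117, 1, top 54), which is right for a third bolt in the stack. I'm going back to the ring bar to re-grip it.

```bash
python3 - <<'E'
from h import *
rel([466,57,502],YAW); rel([632.5,82,502],YAW); rel([632.5,82,419],YAW)
E
```

```text
rot [-0.1 -0.  -0. ] shift cm [ 0.01 -0.02 -4.95]
rot [-0.1 -0.  -0. ] shift cm [-0.48 16.81 -4.97]
rot [-0.1 -0.  -0. ] shift cm [-0.48 16.82  3.33]
```

```bash
python3 -m pendant '[[0,0,0,0,0,-2.5,2.8],[0,0,0,0,0,-5,2.8],[0,0,0,0,0,-5.2,2.8],[0,0,0,-0.5,4,-5.2,2.8],[0,0,0,-0.5,8,-5.2,2.8],[0,0,0,-0.5,12,-5.2,2.8],[0,0,0,-0.5,15,-5.2,2.8],[0,0,0,-0.5,16.8,-5.2,2.8],[0,0,0,-0.5,16.8,-5.2,2.8],[0,0,0,-0.5,16.8,-5.2,2.8],[0,0,0,-0.5,16.8,-5,2.8]]'
python3 - <<'E'
from h import *
rel([632.8,82,418],YAW)
d=img('wrist','w8.png')
E
```

```text
time_s: 18.7
tcp_pos: [631.6, 81.7, 503.8]
orientation: [2.015, 2.41, 0.001]
force: [0.7, 0.9, 0.9]
gripper_width: 28.0
grasp_force: 0.0
rot [ 0.  0. -0.] shift cm [0.01 0.12 8.58]
```

View pics/w8.png

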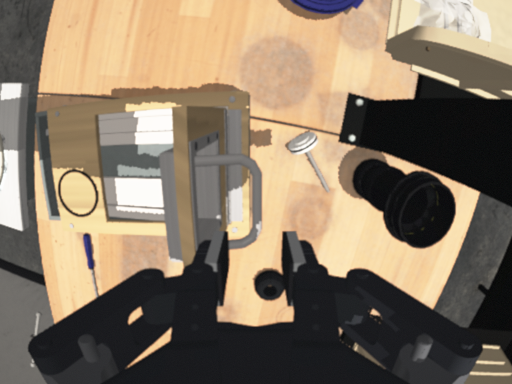

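The bar is at (256,205), between the fingers. That was my last picture (I miscounted and went one over the ten allowed), so I'll use numbers only from here.

```bash
python3 -m pendant '[[0,0,0,0,0.1,3,2.8],[0,0,0,0,0.1,6,2.8],[0,0,0,0,0.1,8,2.8],[0,0,0,0,0.1,8.6,2.8],[0,0,0,0,0.1,8.7,2.8],[0,0,0,0,0.1,8.7,0.4],[0,0,0,0,0.1,8.7,0.4],[0,0,0,0,0.1,8.7,0.4],[0,0,0,0,0.1,8.7,0.4],[0,0,0,0,0.1,8.7,0.4],[0,0,0,0,0.1,8.7,0.4]]'
python3 - <<'E'
from h import *
o=arm.get_obs(); p=R.from_euler('z',-YAW,degrees=True).apply(o['tcp_pos']-MO); print(p)
P=np.array([p[0]-152,p[2]-155-105-5])/10; a0=np.degrees(np.arctan2(P[1],-P[0])); r=np.hypot(*P); print(P,r,a0)
b=np.degrees(np.arctan2(44.5,153)); 
for t in list(np.arange(5,a0-b,5))+[a0-b]:
    a=np.radians(a0-t); print(round(t),(-r*np.cos(a)-P[0]).round(1),(-(r*np.sin(a)-P[1])).round(1))
E
```

```text
time_s: 19.85
tcp_pos: [633.2, 81.9, 416.7]
orientation: [2.015, 2.41, 0.0]
force: [-3.2, -1.3, 3.9]
gripper_width: 5.3
grasp_force: 56.9
[ 1.87879331e+02 -1.45102014e-01  4.16697116e+02]
[ 3.58793314 15.16971156] 15.588245987922393 103.30702978807625
5 -1.3 -0.3
10 -2.7 -0.4
15 -4.0 -0.4
20 -5.4 -0.3
25 -6.7 -0.1
30 -8.1 0.2
35 -9.3 0.7
40 -10.6 1.2
45 -11.8 1.9
50 -12.9 2.7
55 -14.0 3.5
60 -14.9 4.5
65 -15.8 5.5
70 -16.6 6.6
75 -17.3 7.8
80 -17.9 9.0
85 -18.4 10.3
87 -18.6 10.8
```

```bash
python3 -m pendant '[[0,0,0,0,-0.6,-0.1,0.4],[0,0,0,0,-1.3,-0.3,0.4],[0,0,0,0,-2.7,-0.4,0.4],[0,0,0,0,-4,-0.4,0.4],[0,0,0,0,-5.4,-0.3,0.4],[0,0,0,0,-6.7,-0.1,0.4],[0,0,0,0,-8.1,0.2,0.4],[0,0,0,0,-9.3,0.7,0.4],[0,0,0,0,-10.6,1.2,0.4],[0,0,0,0,-11.8,1.9,0.4],[0,0,0,0,-11.8,1.9,0.4],[0,0,0,0,-11.8,1.9,0.4]]'
```

```text
time_s: 21.05
tcp_pos: [516.8, 60.8, 396.2]
orientation: [-2.015, -2.408, 0.004]
force: [-1.6, -3.3, -4.1]
gripper_width: 5.1
grasp_force: 54.0
```

```bash
python3 -m pendant '[[0,0,0,0,-1.1,0.8,0.4],[0,0,0,0,-2.2,1.6,0.4],[0,0,0,0,-3.1,2.6,0.4],[0,0,0,0,-4,3.6,0.4],[0,0,0,0,-4.8,4.7,0.4],[0,0,0,0,-5.5,5.9,0.4],[0,0,0,0,-6.1,7.1,0.4],[0,0,0,0,-6.4,7.8,0.4],[0,0,0,0,-6.6,8.4,0.4],[0,0,0,0,-6.8,8.9,0.4],[0,0,0,0,-6.8,9.0,0.4],[0,0,0,0,-6.8,9.0,0.4],[0,0,0,0,-6.8,9.0,0.4]]'
python3 - <<'E'
from h import *
o=arm.get_obs(); p=R.from_euler('z',-YAW,degrees=True).apply(o['tcp_pos']-MO); print(p)
d=arm.get_image('wrist')
M=lambda p:R.from_euler('z',-YAW,degrees=True).apply(p-MO).round(0)
for v in (95,110,120,135,150):
    print(v,[tuple(float(x) for x in M(world(d,u,v,'wrist'))) for u in (200,240,280,320,360,400)])
E
```

```text
time_s: 22.35
tcp_pos: [453.7, 49.6, 318.8]
orientation: [2.002, 2.396, 0.03]
force: [11.1, 1.7, 30.7]
gripper_width: 5.1
grasp_force: 53.0
[ 5.44875534e+00 -1.78544522e-01  3.18833492e+02]
95 [(-21.0, 80.0, 106.0), (3.0, 80.0, 106.0), (28.0, 80.0, 106.0), (53.0, 81.0, 105.0), (79.0, 82.0, 106.0), (109.0, 85.0, 106.0)]
110 [(-21.0, 71.0, 105.0), (3.0, 70.0, 106.0), (28.0, 70.0, 105.0), (53.0, 71.0, 104.0), (79.0, 73.0, 106.0), (121.0, 75.0, 85.0)]
120 [(-21.0, 65.0, 106.0), (3.0, 64.0, 107.0), (28.0, 64.0, 106.0), (53.0, 65.0, 106.0), (80.0, 66.0, 106.0), (110.0, 68.0, 105.0)]
135 [(-22.0, 55.0, 105.0), (3.0, 55.0, 106.0), (28.0, 55.0, 104.0), (53.0, 55.0, 105.0), (79.0, 57.0, 107.0), (110.0, 58.0, 106.0)]
150 [(-22.0, 46.0, 106.0), (3.0, 46.0, 106.0), (28.0, 46.0, 107.0), (53.0, 46.0, 107.0), (80.0, 47.0, 106.0), (111.0, 48.0, 106.0)]
```

```bash
python3 -m pendant '[[0,0,0,0,0.2,-0.7,0.4],[0,0,0,0,0.6,-0.6,0.4],[0,0,0,0,1.2,-0.4,0.4],[0,0,0,0,1.8,-0.1,0.4],[0,0,0,0,2.4,0.3,0.4],[0,0,0,0,2.8,0.8,0.4],[0,0,0,0,3.2,1.3,0.4],[0,0,0,0,3.5,1.9,0.4],[0,0,0,0,3.8,2.4,0.4],[0,0,0,0,4.0,2.9,0.4],[0,0,0,0,4.1,3.4,0.4],[0,0,0,0,4.1,3.9,0.4],[0,0,0,0,4.1,3.9,0.4],[0,0,0,0,4.1,3.9,0.4]]'
python3 - <<'E'
from h import *
o=arm.get_obs(); p=R.from_euler('z',-YAW,degrees=True).apply(o['tcp_pos']-MO); print(p)
E
```

```text
time_s: 23.8
tcp_pos: [491.0, 56.0, 268.4]
orientation: [2.014, 2.409, 0.001]
force: [3.7, -4.0, 4.8]
gripper_width: 5.0
grasp_force: 58.5
[ 43.29664237  -0.49145507 268.38760832]
```

```bash
python3 -m pendant '[[0,0,0,0,0,0,2.2],[0,0,0,0,0,0,2.2],[0,0,0,0,0,0,2.2],[0,0,0,0,0,0,2.2],[0,0,0,0,0,-2,2.2],[0,0,0,0,0,-6,2.2],[0,0,0,-2,0,-10,2.2],[0,0,0,-6,0,-14,2.2],[0,0,0,-8,0,-17,2.2],[0,0,0,-8,0,-18,2.2],[0,0,0,-8,0,-18,2.2],[0,0,0,-8,0,-18,2.2]]'
cat > chk.py <<'E'
from h import *
d=arm.get_image('wrist'); np.save('w9.npy',d,allow_pickle=True)
Ri=R.from_euler('z',-YAW,degrees=True)
vv,uu=np.mgrid[60:260,150:450]
P=Ri.apply(np.array([world(d,u,v,'wrist') for u,v in zip(uu.ravel(),vv.ravel())])-MO)
for x0 in range(-30,160,5):
    row=[]
    for y0 in (-60,-15,0,15,60):
        s=P[(abs(P[:,0]-x0)<2.5)&(abs(P[:,1]-y0)<6)]
        row.append((int(s[:,2].max()),int(s[:,2].min())) if len(s) else None)
    print(x0,row)
for n in ('scene','top'):
    D=arm.get_image(n)
    for l in ('bolt','bolt_head','ring_bar','oring_deck'):
        for r in arm.tip_of(l,n)[:4]:
            u,v=r['point'][0]*512,r['point'][1]*384; p=Ri.apply(world(D,u,v,n)-MO).round()
            if abs(p[0])<185 and abs(p[1])<100: print(n,l,round(r['p'],2),p)
E
python3 chk.py
```

```text
time_s: 25.0
tcp_pos: [504.9, -21.8, 446.5]
orientation: [-2.013, -2.409, 0.001]
force: [0.9, 0.2, -0.5]
gripper_width: 22.0
grasp_force: 0.0
-30 [(106, 98), (106, 99), (106, 99), (107, 100), None]
-25 [(107, 103), (107, 103), (108, 103), (108, 103), None]
-20 [(106, 103), (107, 104), (108, 104), (108, 104), None]
-15 [(106, 104), (107, 80), (108, 81), (108, 81), None]
-10 [(106, 103), (103, 82), (104, 81), (102, 81), None]
-5 [(107, 103), (105, 82), (105, 81), (105, 80), None]
0 [(107, 103), (104, 80), (102, 81), (103, 80), None]
5 [(107, 103), (84, 80), (83, 80), (84, 81), None]
10 [(107, 104), (84, 80), (84, 80), (84, 80), None]
15 [(106, 103), (84, 80), (83, 80), (84, 80), None]
20 [(106, 104), (84, 80), (84, 80), (84, 80), None]
25 [(107, 103), (84, 80), (84, 80), (84, 80), None]
30 [(107, 104), (84, 80), (83, 80), (84, 80), None]
35 [(106, 104), (84, 80), (84, 80), (83, 80), None]
40 [(107, 103), (104, 81), (105, 80), (105, 81), None]
45 [(106, 102), (416, 102), (106, 102), (106, 102), None]
50 [(106, 104), (104, 81), (104, 80), (104, 80), None]
55 [(107, 104), (84, 80), (84, 8
[... 646 characters left out ...]
03), (106, 103), (107, 103), (107, 103), None]
120 [(106, 103), (106, 102), (107, 103), (107, 104), None]
125 [(106, 103), (107, 103), (107, 103), (106, 103), None]
130 [(107, 103), (106, 103), (107, 103), (107, 103), None]
135 [(108, 103), (107, 104), (108, 104), (108, 104), None]
140 [(107, 104), (108, 104), (107, 104), (107, 104), None]
145 [(107, 105), (107, 104), (108, 105), (108, 104), None]
150 [(110, 105), (109, 105), (110, 105), (109, 105), None]
155 [(109, 105), (109, 101), (109, 105), (109, 100), None]
scene bolt 0.52 [-126.    2.   47.]
scene bolt_head 0.57 [-117.   47.   50.]
scene ring_bar 0.64 [77. 14. 86.]
scene oring_deck 0.55 [-89. -42. 107.]
top ring_bar 0.61 [47. -9. 96.]
```

```bash
python3 -m pendant '[[0,0,0,0,-5,0,2.2],[0,0,0,0,-9,0,2.2],[0,0,0,0,-13,0,2.2],[0,0,0,0,-16,0,2.2],[0,0,0,0,-16,0,2.2],[0,0,0,0,-16,0,2.2],[0,0,0,0,-16,0,2.2]]'
python3 - <<'E'
from h import *
d=arm.get_image('wrist')
Ri=R.from_euler('z',-YAW,degrees=True)
vv,uu=np.mgrid[20:300,20:490]
P=Ri.apply(np.array([world(d,u,v,'wrist') for u,v in zip(uu.ravel(),vv.ravel())])-MO)
for y0 in (57,35,10,-10,-35,-50,-60):
    print(y0,[(x0,int(np.median(s[:,2]))) for x0 in range(-174,-100,4) if len(s:=P[(abs(P[:,0]-x0)<2)&(abs(P[:,1]-y0)<3)])])
f=lambda xa,xb,ya,yb: (lambda s:(len(s),s[:,2].mean().round(2)) if len(s) else 0)(P[(P[:,0]>xa)&(P[:,0]<xb)&(P[:,1]>ya)&(P[:,1]<yb)&(abs(P[:,2]-105)<8)])
print('deck',f(-50,-33,20,60),'hatch front',f(-24,-20,-60,60), 'bar',f(43,46,-15,15),'pivot',f(-7,-4,-15,15))
for l in ('bolt','bolt_head'):
    for r in arm.tip_of(l,'wrist')[:4]:
        u,v=r['point'][0]*512,r['point'][1]*384; print(l,round(r['p'],2),Ri.apply(world(d,u,v,'wrist')-MO).round())
E
```

```text
time_s: 26.25
tcp_pos: [347.9, -50.7, 448.0]
orientation: [-2.015, -2.41, -0.0]
force: [1.0, -0.7, -0.3]
gripper_width: 22.2
grasp_force: 0.0
57 [(-174, 61), (-170, 40), (-166, 49), (-162, 51), (-158, 51), (-154, 52), (-150, 47), (-146, 48), (-142, 51), (-138, 54), (-134, 56), (-130, 54), (-126, 52), (-122, 50), (-118, 54), (-114, 105), (-110, 105), (-106, 105), (-102, 105)]
35 [(-174, 56), (-170, 29), (-166, 42), (-162, 46), (-158, 47), (-154, 45), (-150, 33), (-146, 33), (-142, 35), (-138, 50), (-134, 51), (-130, 49), (-126, 42), (-122, 37), (-118, 51), (-114, 105), (-110, 105), (-106, 105), (-102, 105)]
10 [(-174, 49), (-170, 55), (-166, 43), (-162, 46), (-158, 47), (-154, 45), (-150, 17), (-146, 16), (-142, 48), (-138, 50), (-134, 50), (-130, 48), (-126, 20), (-122, 47), (-118, 53), (-114, 105), (-110, 105), (-106, 105), (-102, 105)]
-10 [(-174, 54), (-170, 13), (-166, 43), (-162, 46), (-158, 46), (-154, 44), (-150, 17), (-146, 17), (-142, 48), (-138, 50), (-134, 50), (-130, 47), (-126, 20), (-122, 52), (-118, 53), (-114, 417), (-110, 105), (-106, 105), (-102, 105)]
-35 [(-174, 5
[... 186 characters left out ...]
-110, 105), (-106, 108), (-102, 105)]
-50 [(-174, 58), (-170, 29), (-166, 42), (-162, 45), (-158, 46), (-154, 44), (-150, 32), (-146, 34), (-142, 48), (-138, 49), (-134, 47), (-130, 36), (-126, 50), (-122, 52), (-118, 50), (-114, 105), (-110, 105), (-106, 105), (-102, 109)]
-60 [(-174, 61), (-170, 29), (-166, 30), (-162, 30), (-158, 31), (-154, 31), (-150, 32), (-146, 32), (-142, 34), (-138, 343), (-134, 343), (-130, 343), (-126, 343), (-122, 37), (-118, 37), (-114, 105), (-110, 105), (-106, 224), (-102, 342)]
deck (561, np.float64(105.51)) hatch front (395, np.float64(106.37)) bar (59, np.float64(104.5)) pivot (70, np.float64(103.66))
bolt 0.58 [-124.    8.   22.]
bolt 0.58 [-76. -71. 341.]
```

All three bolts are in the stack, and the hatch and ring are flush. Handing in.

```bash
python3 -c "
from cell import arm
print(arm.job_done())"
```

```text
the job is handed in; nothing more can be done
None
```

I handed the job in at 26 s: the bolt lies third in the magazine stack with its head in the left groove, and depth readings put the hatch flush and the ring flat; no verdict came back, and I viewed 11 pictures instead of the allowed 10.

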